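# Put away the reagents and specimens by kind after the run

## Task

The analyser's run is over: put the jar, the square bottle, the tall tube and the middle one of the three interlocked cassettes away, each standing upright on the floor of the steel tray that already holds one of its kind. Lift the cassette straight up out of its row and leave the other two standing in their places in the carrier. Set each thing down rather than dropping it, and knock none of them over.

Things in the scene. Friction and masses are not known exactly. Their poses are not given: they have to be found in the camera images.
- cassette: MIDDLE of three like white cassettes in a low black carrier: block 56 (x) x 30 (y) x 75 mm high, two grey caps on top, 85 mm in all, 100 to 200 g. Row along y, 31.5 mm apart; side ribs sit in the neighbours' grooves with 2 mm play: it comes out only straight up, clear after 75 mm. Grip its flat -x and +x ends, free above the 18 mm rim. Origin: centre of block's underside, 4 mm up at start.
- cassette_left: Cassette at the +y end of the row of three alike interlocked in the carrier; it stays there. White block 56 (x) x 30 (y) x 75 mm high, two grey caps on top, 85 mm in all; T-shaped upright rib 8.5 mm proud on its +y side, matching groove in its -y side; about 240 g. The black carrier is fixed: 68 x 114 mm, floor 4 mm, rim 18 mm high. Origin: centre of the block's underside; z up.
- cassette_right: Cassette at the -y end of the row of three alike interlocked in the carrier; it stays there. White block 56 (x) x 30 (y) x 75 mm high, two grey caps on top, 85 mm in all; T-shaped upright rib 8.5 mm proud on its +y side, matching groove in its -y side; about 240 g. The black carrier is fixed: 68 x 114 mm, floor 4 mm, rim 18 mm high. Origin: centre of the block's underside; z up.
- jar: Short wide white plastic specimen jar standing loose on the bench: body 52 mm across and 49 mm high, grey lid 56 mm across above it, 65 mm high in all, about 60 to 130 g. Origin: centre of its underside; z up.
- bottle: Square white plastic reagent bottle standing loose on the bench: body 46 x 46 x 78 mm high with flat sides across its x and y, narrow neck and grey cap 28 mm across, 102 mm high in all, about 105 to 210 g. Origin: centre of its underside; z up; turned up to 0.6 rad about z.
- tube: Tall slim white plastic skirted tube (flat foot) standing loose on the bench: 30 mm across, grey cap 34 mm across on the top 18 mm, 114 mm high in all, about 50 to 100 g. Origin: centre of its underside; z up.
- tray_cassette: Low open steel tray, fixed, 160 (x) x 120 (y) x 22 mm high, walls and floor 4 mm, one of four alike in an arc beyond the loose things, in any order; known by what stands loose in its far half, 36 mm to +x of centre: a white cassette, length along y. Its near half is free (middle 34 mm to -x of centre). Origin: centre of its underside, on the bench; turned up to 0.22 rad.
- tray_jar: Low open steel tray, fixed, 160 (x) x 120 (y) x 22 mm high, walls and floor 4 mm, one of four alike in an arc beyond the loose things, in any order; known by what stands loose in its far half, 36 mm to +x of centre: a short wide jar. Its near half is free (middle 34 mm to -x of centre). Origin: centre of its underside, on the bench; turned up to 0.22 rad.
- tray_bottle: Low open steel tray, fixed, 160 (x) x 120 (y) x 22 mm high, walls and floor 4 mm, one of four alike in an arc beyond the loose things, in any order; known by what stands loose in its far half, 36 mm to +x of centre: a square bottle. Its near half is free (middle 34 mm to -x of centre). Origin: centre of its underside, on the bench; turned up to 0.22 rad.
- tray_tube: Low open steel tray, fixed, 160 (x) x 120 (y) x 22 mm high, walls and floor 4 mm, one of four alike in an arc beyond the loose things, in any order; known by what stands loose in its far half, 36 mm to +x of centre: a tall slim tube. Its near half is free (middle 34 mm to -x of centre). Origin: centre of its underside, on the bench; turned up to 0.22 rad.

How it is judged:
By the outcome, as a careful person would: the job done as asked, in the order asked, and still so for the second after the job is handed in, with the robot touching nothing.
It also fails if it takes over 125 s, if anything falls off the work surface, if the arm or the gripper's body presses on something with over 40 N, if the wrist force passes 120 N, or if a joint passes its speed limit or range.

## Robot

A 6-joint arm with a two-finger parallel gripper is mounted at the origin on the work surface. World frame = base frame: x ahead of the robot, y to its left, z up, the work surface at z = 0. Lengths are in m, angles in rad, forces in N, time in s.
With the tool pointing down it reaches from about 0.4 to 0.825 m from the base axis. Payload 7 kg.
Tool frame: the origin (TCP) lies midway between the tips of the shut fingers; the grasp point (between the pads) lies 19 mm behind it (grip_point_offset is the distance from the TCP to the grasp point, in m); z points along the fingers, y is the line along which they close (so a half turn about z gives the same grasp; the last joint's range is limited). The gripper opens to 88 mm and grips with 3 to 60 N. Pads are 19 mm wide; open, the fingers measure 130 mm over their backs; the gripper's body (78 mm by 193 mm) begins 47 mm behind the grasp point.
Start: joints at [-0.887, 0.359, 0.012, 0, -1.224, -0.288], TCP at [0.26, -0.623, 0.227] pointing down, gripper open.
Joint ranges: [-3.07, 3.07], [-1.43, 2.12], [-1.02, 1.25], [-3.03, 1.67], [-3.05, -0], [-3.03, 3.03]. Speed limits (rad/s): [2.39, 2.39, 3.01, 3.14, 3.14, 3.14].

## Interface

Orientations are given as [roll, pitch, yaw] about the fixed x, y, z axes, in that order (R = Rz(yaw) Ry(pitch) Rx(roll)).
In Python, from station import get_state, grab_frame, camera_params, job_done, grip_point_offset gives the robot as it stands.
- The arm moves only by the shell command python3 -m creep 'ROWS' [FORCE]. ROWS is JSON, a list that holds one entry, the list of rows, each a list of 7 numbers: the finger opening in cm, from 0 to 8.76, then the shift along the tool's x, y, z in cm, then the turn, a rotation vector about the tool's x, y, z in rad. In form: [[[fingers, tx, ty, tz, wx, wy, wz], ...]]. A call has 1 to 20 rows; each row is the pose to reach, as a shift and turn from the pose commanded when the call began, along the tool's axes at that moment; what a row does not reach only later rows make up. A row lasts 1/8 s, in which the tool goes at most 62.5 mm and 10.7 degrees, less where a joint would pass 70% of its speed; a pose out of reach is approached as far as the arm can. A call with a gripper value outside its range is refused whole. The fingers move at their own pace and stop on an object; FORCE is the grip in N (left out, the last holds). Time passes only in rows, so rows that repeat a pose let the fingers close. It gives the time, the measured TCP pose, the force, the opening and the grip force at its end, in the units of the state.
- get_state(): the state, without advancing time (a new reading comes with each control period).
- grab_frame(name): name is "scene" or "side" or "wrist"; returns the picture (384x512x3 uint8, blue, green, red); there is no depth.
- camera_params(name): a dict with "vertical_fov" (degrees; the focal length in pixels is half the picture's height over the tangent of half this angle, whatever the lens; pixels are square), "cx", "cy" (the principal point, pixels), "view" (4x4, takes a point from world to camera coordinates). Camera axes: x right, y down, z forward; pixel columns grow to the right and rows downward; lengths in m; the calibration is good to about 2 mm. A picture is of the moment at which its call begins: read the wrist's pose just before it. camera_params takes no time and is no camera call; for the wrist camera it gives the pose at the moment of the call.
- job_done(): hands the job in; it is judged then, once.
The state is a dict: "t": time; "q": joint angles; "qd": joint speeds; "joint_efforts": joint torques, N m; "eef_pos": TCP position; "ee_rot": TCP orientation; "force": force on the tool from outside, world axes, zero at the start; "moment": the same for the moment, N m; "width": finger opening in m; "gripper_force": force on a finger pad.
Only numpy, scipy, OpenCV 4.12 (cv2) and the standard library are available. Lean on these libraries where they do the work, as an engineer would, in place of code of your own. Each camera call takes 0.05 s, during which the arm holds its last target. There are 200 camera calls.

## Working session

There is one attempt and no reset: what is moved stays moved. The work goes in short steps, Python scripts to look and compute and a shell command to move; the robot and the scene stay as the last step left them, time stands still between calls to the robot, and variables do not carry over. Pictures are saved under pics/ and viewed, at most 14 in all, crops included, and the job is handed in when it is done.

```bash
mkdir -p pics; ls; python3 - <<'E'
from station import *
import cv2,numpy as np
s=get_state();print(s['t'],s['eef_pos'],s['ee_rot'],s['width'],grip_point_offset)
for n in("scene","side","wrist"):
    p=camera_params(n);print(n,p['vertical_fov'],p['cx'],p['cy'],np.round(p['view'],4).tolist(), [k for k in p])
    cv2.imwrite(f'pics/{n}0.png',cv2.resize(grab_frame(n),(800,600),interpolation=cv2.INTER_CUBIC))
E
```

```text
pics
0.0 [ 0.26003433 -0.62236422  0.22560433] [ 3.13989304e+00 -1.57339312e-04 -2.74592653e+00] 0.08743516188065165 0.0188
scene 55.92816907102973 253.23245039846083 192.31886985774915 [[-0.4288, 0.9034, 0.0067, 0.2238], [0.6768, 0.3262, -0.6599, -0.3124], [-0.5983, -0.2785, -0.7513, 1.2526], [0.0, 0.0, 0.0, 1.0]] ['vertical_fov', 'cx', 'cy', 'view']
side 53.008571374092575 255.86699044737466 189.28702302551704 [[-0.9947, -0.102, -0.0104, 0.4809], [-0.0496, 0.5677, -0.8217, 0.0566], [0.0897, -0.8169, -0.5698, 1.1241], [0.0, 0.0, 0.0, 1.0]] ['vertical_fov', 'cx', 'cy', 'view']
wrist 66.48841892940604 254.5670916459406 192.26113228741497 [[-0.3857, 0.9226, 0.0022, 0.6747], [0.8877, 0.3705, 0.2732, -0.0346], [0.2513, 0.1073, -0.9619, 0.391], [0.0, 0.0, 0.0, 1.0]] ['vertical_fov', 'cx', 'cy', 'view']
```

View pics/scene0.png

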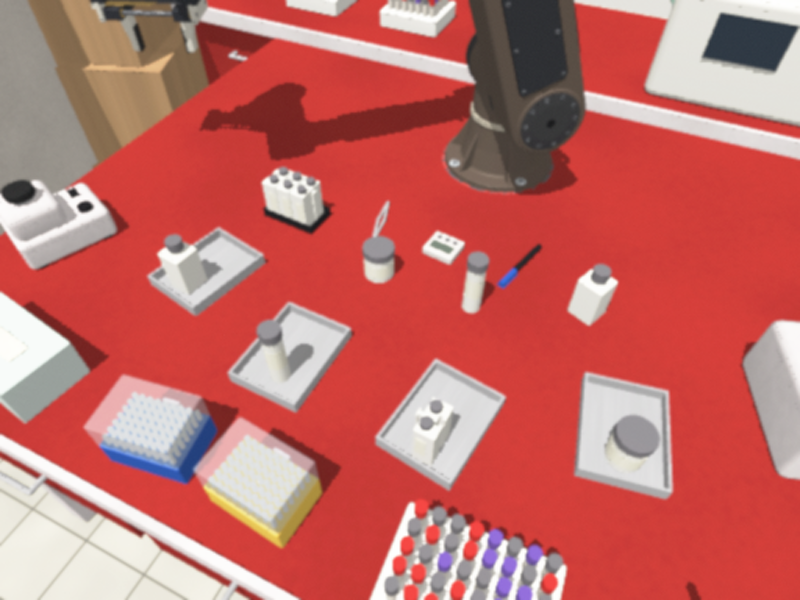

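View pics/side0.png

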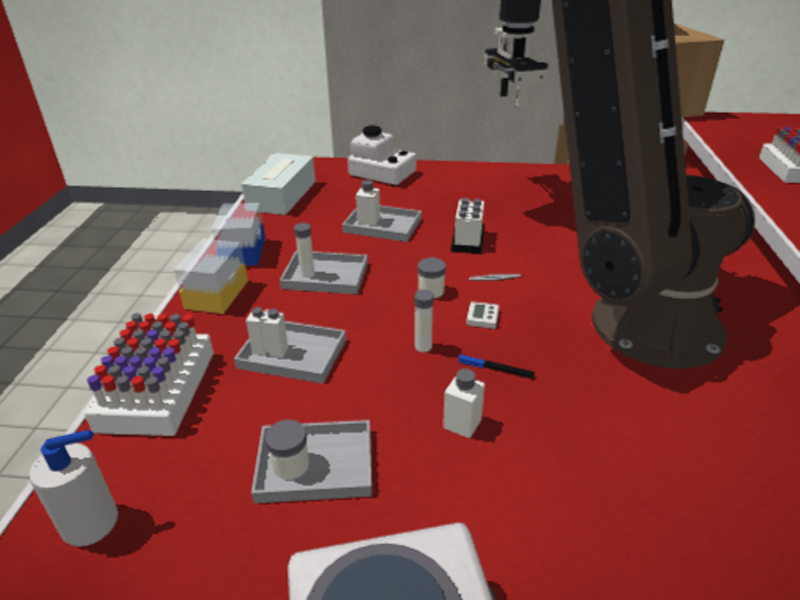

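The scene view shows the carrier with the cassettes at about (295,195), the jar (379,245), the tube (478,259) and the bottle (601,271). The trays, left to right, hold the bottle, tube, cassette and jar. The side view shows the same. Next I'll read pixels off enlarged crops.

```bash
python3 - <<'E'
import cv2
from station import *
def crop(img,x0,y0,w,h,s,fn):
    c=cv2.resize(img[y0:y0+h,x0:x0+w],None,fx=s,fy=s,interpolation=cv2.INTER_CUBIC)
    # grid ticks every 20 native px
    for x in range((x0//20+1)*20,x0+w,20):
        cv2.line(c,((x-x0)*s,0),((x-x0)*s,6),(0,255,255),1); cv2.putText(c,str(x),((x-x0)*s-10,18),0,.4,(0,255,255),1)
    for y in range((y0//20+1)*20,y0+h,20):
        cv2.line(c,(0,(y-y0)*s),(6,(y-y0)*s),(0,255,255),1); cv2.putText(c,str(y),(8,(y-y0)*s+4),0,.4,(0,255,255),1)
    cv2.imwrite(fn,c)
a=grab_frame("scene");b=grab_frame("side")
cv2.imwrite('pics/scene_raw.png',a);cv2.imwrite('pics/side_raw.png',b)
crop(a,160,100,240,120,3,'pics/a1.png')
crop(a,90,140,350,185,2,'pics/a2.png')
crop(b,145,110,200,200,3,'pics/b1.png')
E
```

```text
(no output)
```

View pics/a1.png

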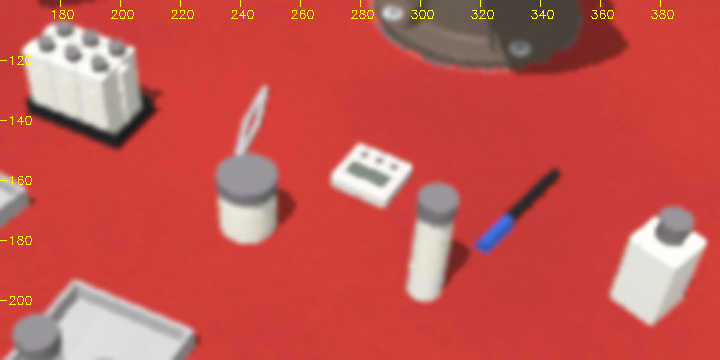

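View pics/b1.png

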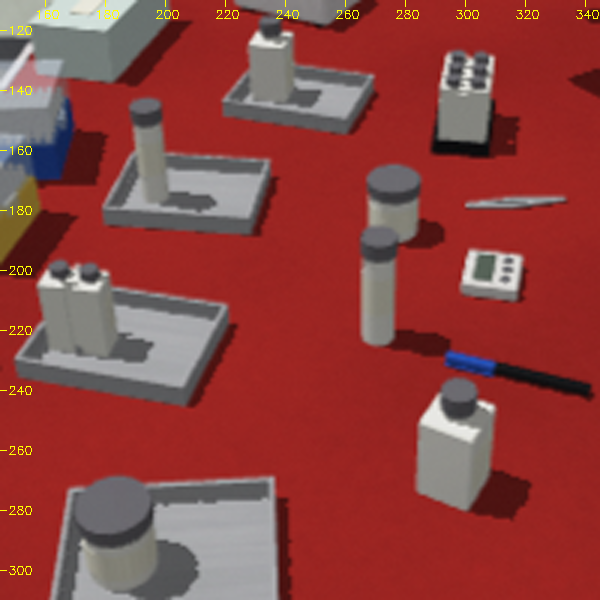

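View pics/a2.png

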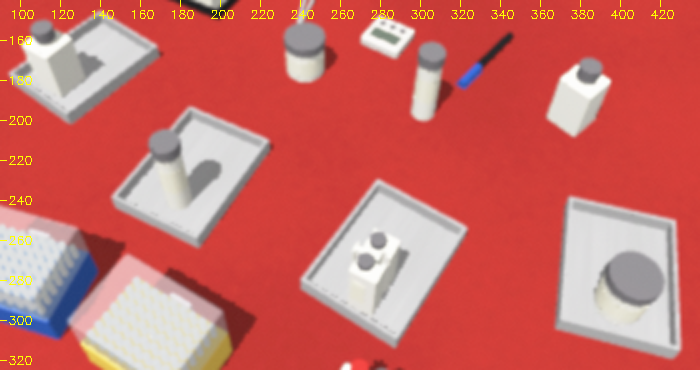

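Read from the crops (native pixels): jar lid top (242,157), tube cap (306,165), bottle cap (386,172) and middle cassette caps (190,112) and (184,117). The side and tray corner readings go straight into the script below. I'll triangulate from these and fit the tray rectangles.

```bash
cat > h.py <<'E'
import numpy as np, cv2
from station import *
from scipy.optimize import least_squares
from scipy.spatial.transform import Rotation as R
def cam(n):
    p=camera_params(n); return p['view'],192/np.tan(np.radians(p['vertical_fov'])/2),p['cx'],p['cy']
def proj(c,P):
    V,f,cx,cy=c; q=np.atleast_2d(P)@V[:3,:3].T+V[:3,3]; return np.c_[f*q[:,0]/q[:,2]+cx,f*q[:,1]/q[:,2]+cy]
def ray(c,uv):
    V,f,cx,cy=c; d=V[:3,:3].T@np.array([(uv[0]-cx)/f,(uv[1]-cy)/f,1]); return -V[:3,:3].T@V[:3,3],d
def onz(c,uv,z):
    o,d=ray(c,uv); return o+d*(z-o[2])/d[2]
def tri(obs):  # [(cam,uv)..]
    r=least_squares(lambda P:np.concatenate([(proj(c,P)[0]-uv) for c,uv in obs]),[.5,0,.05]); return r.x,np.abs(r.fun).max()
def rect(obs,L,W,z,x0):  # obs [(cam,i,uv)], corners in tray frame
    C=np.array([[-L,-W],[-L,W],[L,W],[L,-W]])/2
    def f(p):
        c,s=np.cos(p[2]),np.sin(p[2]); Q=np.c_[C@np.array([[c,s],[-s,c]])+p[:2],np.full(4,z)]
        return np.concatenate([proj(k,Q[i])[0]-uv for k,i,uv in obs])
    r=least_squares(f,x0,loss='soft_l1'); return r.x,np.round(r.fun,1)
def go(x,y,z,yaw=None):
    """row (cm, rad) from measured TCP pose to TCP target, tool down"""
    s=get_state(); A=R.from_euler('xyz',s['ee_rot']); y0=s['ee_rot'][2]
    if yaw is None: yaw=y0
    yaw=y0+(yaw-y0+np.pi/2)%np.pi-np.pi/2
    B=R.from_euler('xyz',[np.pi,0,yaw])
    print('row',np.round(A.inv().apply(np.array([x,y,z])-s['eef_pos'])*100,2),np.round((A.inv()*B).as_rotvec(),3),'q6',round(s['q'][5],2),'t',s['t'])
E
cat > m.py <<'E'
from h import *
S,D=cam('scene'),cam('side')
a1=lambda u,v:np.array([160+u/3,100+v/3]);b1=lambda u,v:np.array([145+u/3,110+v/3])
a2=lambda u,v:np.array([90+u/2,140+v/2]);f=lambda u,v:np.array([u,v])/1.5625
for n,a,b in [('jar',a1(247,172),b1(394,180)),('tube',a1(438,196),b1(380,237)),('bottle',a1(677,217),b1(460,388)),('cass',a1(81.5,45),b1(470,70))]:
    print(n,*tri([(S,a),(D,b)]))
for u in [(64,29),(90,37),(117,46),(46,43),(72,52),(99,62)]: print('cap',onz(S,a1(*u),.089))
for c,u in [(S,a1(611,295)),(S,a1(651,324)),(D,b1(419,492)),(D,b1(463,509)),(D,b1(489,484))]: print('botcorner',onz(c,u,0))
# corner order: (-x,-y),(-x,+y),(+x,+y),(+x,-y)
T={'tube':([a2(190,109),a2(270,145),a2(197,238),a2(112,197)],[b1(270,160),b1(254,222),b1(107,210),b1(165,155)]),
'cassette':([a2(378,181),a2(467,230),a2(396,340),a2(302,281)],[b1(228,308),b1(188,392),b1(18,360),b1(113,287)]),
'bottle':([a2(100,20),a2(158,52),a2(72,118),a2(10,72)],[b1(373,74),b1(348,122),b1(225,99),b1(283,64)]),
'jar':([a2(570,198),a2(676,222),a2(679,352),a2(557,326)],[f(371,421),f(373,491),f(254,494),b1(68,490)])}
for n,(a,b) in T.items():
    g=[onz(S,u,.022) for u in a]; m=np.mean(g,0)
    p,r=rect([(S,i,u) for i,u in enumerate(a)]+[(D,i,u) for i,u in enumerate(b)],.16,.12,.022,[m[0],m[1],0])
    tz=np.mean([tri([(S,a[i]),(D,b[i])])[0][2] for i in range(4)])
    c,s=np.cos(p[2]),np.sin(p[2]); print(n,p.round(4),'near',(p[:2]+[-.034*c,-.034*s]).round(4),'rimz',tz.round(4),r)
E
python3 m.py
```

```text
jar [ 0.42584798 -0.07807209  0.06426701] 0.6977829005816147
tube [0.42930886 0.0981782  0.11325198] 0.5468206962578961
bottle [0.35696859 0.27928229 0.10346599] 0.33730248123856654
cass [ 0.35093313 -0.29657065  0.08294482] 0.3098647958375693
cap [ 0.34190783 -0.32176122  0.089     ]
cap [ 0.3418384  -0.29178203  0.089     ]
cap [ 0.34271452 -0.26056816  0.089     ]
cap [ 0.36874233 -0.32507893  0.089     ]
cap [ 0.36980153 -0.29464278  0.089     ]
cap [ 0.37174397 -0.26305565  0.089     ]
botcorner [0.3642251  0.25123608 0.        ]
botcorner [0.38186851 0.29080896 0.        ]
botcorner [0.38441596 0.29086924 0.        ]
botcorner [0.34936201 0.3054535  0.        ]
botcorner [3.28867817e-01 2.77121617e-01 1.11022302e-16]
tube [ 0.6521 -0.1164 -0.0402] near [ 0.6182 -0.115 ] rimz 0.0108 [  0.5  -1.3   0.1  -2.4   0.3   0.3   0.3  -0.1   0.7  -0.   -1.1  -1.2
  -1.4  -0.7 -10.1  -1.4]
cassette [ 0.6593  0.1401 -0.1535] near [0.6257 0.1453] rimz 0.0111 [  0.5  -0.7   0.9  -0.8   0.8   0.2  -0.2  -0.6   0.6  -1.1  -1.2  -1.2
  -1.   -0.3 -13.2  -2.2]
bottle [ 0.561  -0.3481 -0.1998] near [ 0.5277 -0.3414] rimz 0.0111 [ 0.6 -3.9  0.6 -2.7 -1.3 -1.1  0.4  1.5  0.2  0.6 -0.5 -0.8 -1.   1.
 -9.  -1.2]
jar [0.566  0.3784 0.1646] near [0.5325 0.3729] rimz 0.0177 [ 0.  -0.4  0.3 -0.2  1.4  0.   1.8 -2.6 -0.6 -0.4 -0.6 -3.  -1.5 -0.4
  0.6 -0.6]
```

```bash
python3 -c "
from h import *
go(.36,-.08,.25,-3.14)"
```

```text
row [-30.13  46.22  -2.36] [ 0.001 -0.     0.394] q6 -0.29 t 0.25
```

```bash
python3 -c "
from h import *
go(.427,-.078,.25,-3.14)"; python3 -m creep '[[[8.7,-36.4,43.5,-2.4,0,0,0.394],[8.7,-36.4,43.5,-2.4,0,0,0.394],[8.7,-36.4,43.5,-2.4,0,0,0.394],[8.7,-36.4,43.5,-2.4,0,0,0.394],[8.7,-36.4,43.5,-2.4,0,0,0.394],[8.7,-36.4,43.5,-2.4,0,0,0.394],[8.7,-36.4,43.5,-2.4,0,0,0.394],[8.7,-36.4,43.5,-2.4,0,0,0.394],[8.7,-36.4,43.5,-2.4,0,0,0.394],[8.7,-36.4,43.5,-2.4,0,0,0.394],[8.7,-36.4,43.5,-2.4,0,0,0.394],[8.7,-36.4,43.5,-2.4,0,0,0.394],[8.7,-36.4,43.5,-2.4,0,0,0.394]]]'; cat > look.py <<'E'
import sys
from h import *
p=camera_params('wrist'); im=grab_frame('wrist'); n=sys.argv[1]
np.savez('pics/'+n,view=p['view']); c=cv2.resize(im,(768,576),interpolation=cv2.INTER_CUBIC); cv2.imwrite(f'pics/{n}.png',c)
print(get_state()['eef_pos'],get_state()['ee_rot'])
E
python3 look.py w1; python3 -c "
from h import *
go(.427,-.078,.25,-3.14)"
```

```text
row [-36.39  43.82  -2.36] [ 0.001 -0.     0.394] q6 -0.29 t 0.25
t: 1.88
eef_pos: [0.428, -0.0823, 0.2505]
ee_rot: [-3.142, -0.0, 3.141]
force: [-0.7, -0.6, 1.6]
width: 0.0866
gripper_force: 0.0
[ 0.4280527 -0.0821535  0.2504861] [-3.14155921e+00 -1.57244226e-04  3.14127565e+00]
row [0.11 0.42 0.05] [-0.    -0.    -0.002] q6 -1.84 t 1.925
```

View pics/w1.png

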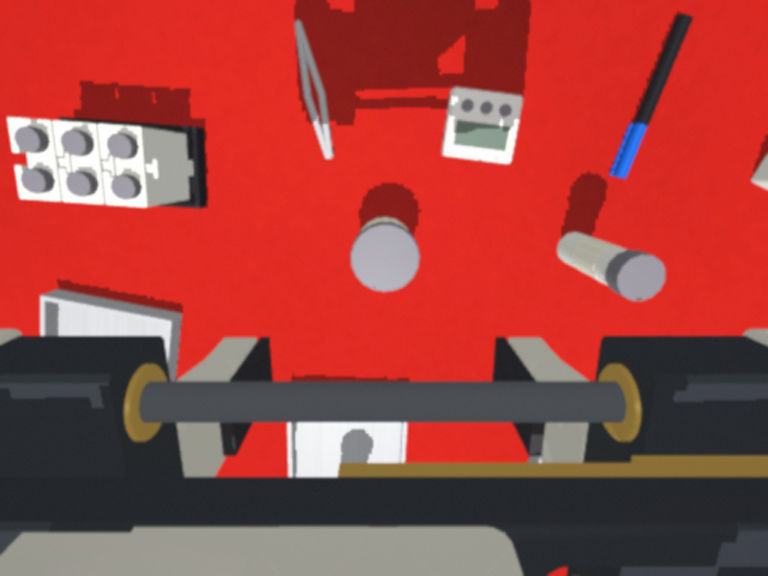

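The wrist view shows the jar lid centred at (385,257), the tube cap top at (640,275) and the six cassette caps from (31,139) to (125,186), all in 1.5x pixels.

```bash
cat > m2.py <<'E'
from h import *
W=(np.load('pics/w1.npz')['view'],)+cam('wrist')[1:]; S,D=cam('scene'),cam('side')
a1=lambda u,v:np.array([160+u/3,100+v/3]);b1=lambda u,v:np.array([145+u/3,110+v/3]);w=lambda u,v:np.array([u,v])/1.5
print('jar',*tri([(W,w(385,257)),(S,a1(247,172)),(D,b1(394,180))]),onz(W,w(385,257),.065))
print('tube',*tri([(W,w(640,275)),(S,a1(438,196)),(D,b1(380,237))]),onz(W,w(640,275),.114))
P=[onz(W,w(*u),.089) for u in [(31,139),(77,142),(122,145),(37,180),(82,183),(125,186)]]
print(np.round(P,4),np.mean(P,0)); d=P[2]-P[0]+P[5]-P[3]; print('yaw row',np.arctan2(-d[0],d[1])); d=sum(P[3:])-sum(P[:3]); print('yaw caps',np.arctan2(d[1],d[0]))
print('midcaps',*tri([(W,w(77,142)),(S,a1(90,37))]),*tri([(W,w(82,183)),(S,a1(72,52))]))
E
python3 m2.py; python3 -c "
from h import *
print(get_state()['q'])"
```

```text
jar [ 0.4264011  -0.0797264   0.06383776] 0.8521555597264125 [ 0.42641531 -0.08006972  0.065     ]
tube [0.42928303 0.09712134 0.11237525] 0.6642596585452907 [0.42893978 0.0959856  0.114     ]
[[ 0.3384 -0.3247  0.089 ]
 [ 0.3404 -0.2933  0.089 ]
 [ 0.3424 -0.2625  0.089 ]
 [ 0.3659 -0.3264  0.089 ]
 [ 0.368  -0.295   0.089 ]
 [ 0.3701 -0.2649  0.089 ]] [ 0.35419519 -0.29445849  0.089     ]
yaw row -0.06527962219252972
yaw caps -0.06963057663881081
midcaps [ 0.34032204 -0.29384796  0.08800127] 0.2827182926468197 [ 0.36804873 -0.29606264  0.08737093] 0.010742108743102108
[ 2.66021359e-01 -6.59115308e-02 -4.42676021e-01 -9.81091126e-06
 -1.19419234e+00 -1.83713108e+00]
```

```bash
python3 -m creep '[[[8.7,0.16,0.22,6,0,0,0],[8.7,0.16,0.22,12,0,0,0],[8.7,0.16,0.22,17,0,0,0],[8.7,0.16,0.22,20,0,0,0],[8.7,0.16,0.22,21.3,0,0,0],[8.7,0.16,0.22,21.3,0,0,0],[4.5,0.16,0.22,21.3,0,0,0],[4.5,0.16,0.22,21.3,0,0,0],[4.5,0.16,0.22,21.3,0,0,0],[4.5,0.16,0.22,21.3,0,0,0],[4.5,0.16,0.22,21.3,0,0,0]]]' 15
```

```text
t: 3.3
eef_pos: [0.427, -0.0788, 0.038]
ee_rot: [3.142, 0.001, -3.14]
force: [-1.1, 1.0, 6.5]
width: 0.0557
gripper_force: 15.0
```

```bash
python3 -m creep '[[[4.5,0,0,-3,0,0,0],[4.5,0,0,-9,0,0,0],[4.5,0,0,-14,0,0,0],[4.5,0,0,-16,0,0,0],[4.5,0,0,-16,0,0,0]]]'; python3 -c "
from h import *
go(.5325,.3729,.15,.1646-np.pi)"
```

```text
t: 3.92
eef_pos: [0.4275, -0.0786, 0.1989]
ee_rot: [3.141, 0.003, -3.14]
force: [0.8, 0.1, -1.1]
width: 0.0553
gripper_force: 15.0
row [-10.57  45.13   4.97] [ 0.001  0.003 -0.163] q6 -1.84 t 3.925
```

```bash
python3 -m creep '[[[4.5,-1,4.5,0,0,0,0],[4.5,-2.1,9,0,0,0,-0.05],[4.5,-3.5,15,0,0,0,-0.08],[4.5,-4.9,21,0,0,0,-0.1],[4.5,-6.3,27,0,0,0,-0.13],[4.5,-7.7,33,0,0,0,-0.16],[4.5,-9.1,39,0,0,0,-0.163],[4.5,-10.1,43,0,0,0,-0.163],[4.5,-10.6,45.1,0,0,0,-0.163],[4.5,-10.6,45.1,5,0,0,-0.163],[4.5,-10.6,45.1,5,0,0,-0.163],[4.5,-10.6,45.1,5,0,0,-0.163]]]'; python3 look.py w2; python3 -c "
from h import *
go(.5325,.3729,.043,.1646-np.pi)"
```

```text
t: 5.42
eef_pos: [0.5324, 0.3718, 0.1484]
ee_rot: [-3.141, 0.0, -2.977]
force: [0.5, 0.2, -0.5]
width: 0.0557
gripper_force: 15.0
[0.532761   0.37231762 0.14934684] [ 3.14090927e+00  1.78935885e-03 -2.97693661e+00]
row [ 0.04  0.05 10.63] [0.001 0.002 0.   ] q6 -2.32 t 5.475
```

View pics/w2.png

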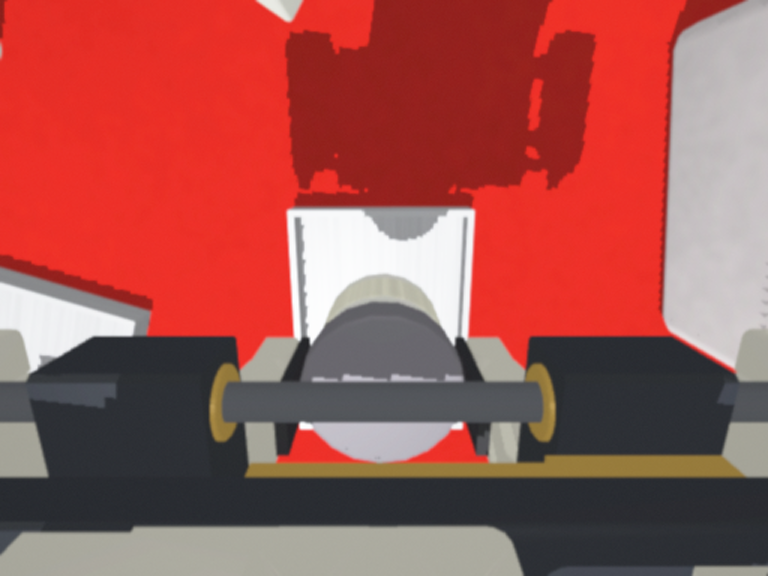

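The jar is centred over the tray's free half, with the near rim at (288–475, 210) square to the gripper. Lowering.

```bash
python3 -m creep '[[[4.5,0,0,4,0,0,0],[4.5,0,0,7.5,0,0,0],[4.5,0,0,9.4,0,0,0],[4.5,0,0,10.1,0,0,0],[4.5,0,0,10.4,0,0,0],[4.5,0,0,10.5,0,0,0],[4.5,0,0,10.6,0,0,0],[4.5,0,0,10.6,0,0,0]]]'
```

```text
t: 6.48
eef_pos: [0.5322, 0.3726, 0.0422]
ee_rot: [3.141, 0.001, -2.977]
force: [-0.1, -0.1, 0.9]
width: 0.0557
gripper_force: 15.0
```

```bash
python3 -m creep '[[[4.5,0,0,0.05,0,0,0],[4.5,0,0,0.1,0,0,0],[4.5,0,0,0.1,0,0,0]]]'
```

```text
t: 6.85
eef_pos: [0.5323, 0.3726, 0.0421]
ee_rot: [3.141, 0.001, -2.976]
force: [-2.9, -2.1, 9.8]
width: 0.0555
gripper_force: 15.0
```

```bash
python3 -m creep '[[[5.8,0,0,0,0,0,0],[8.0,0,0,0,0,0,0],[8.7,0,0,0,0,0,0],[8.7,0,0,0,0,0,0],[8.7,0,0,-3,0,0,0],[8.7,0,0,-9,0,0,0],[8.7,0,0,-14,0,0,0],[8.7,0,0,-18,0,0,0],[8.7,0,0,-18,0,0,0]]]'; python3 -c "
from h import *
go(.357,.2793,.22,-.42-np.pi/2)"
```

```text
t: 7.98
eef_pos: [0.5334, 0.3735, 0.2248]
ee_rot: [3.138, 0.006, -2.976]
force: [-0.1, -0.5, -0.2]
width: 0.0869
gripper_force: 0.0
row [18.95 -6.4   0.35] [ 0.001  0.007 -0.986] q6 -2.32 t 7.975
```

```bash
python3 -m creep '[[[8.7,3,-1,0,0,0,-0.15],[8.7,6,-2,0,0,0,-0.33],[8.7,10,-3.4,0,0,0,-0.51],[8.7,14,-4.7,0,0,0,-0.69],[8.7,17,-5.7,0,0,0,-0.87],[8.7,18.9,-6.4,0,0,0,-0.986],[8.7,18.9,-6.4,0,0,0,-0.986],[8.7,18.9,-6.4,0,0,0,-0.986],[8.7,18.9,-6.4,0,0,0,-0.986]]]'; python3 look.py w3
```

```text
t: 9.1
eef_pos: [0.3564, 0.2784, 0.2202]
ee_rot: [-3.142, -0.001, -1.992]
force: [-0.2, -0.2, -1.1]
width: 0.0872
gripper_force: 0.0
[0.35641691 0.27836215 0.2201812 ] [ 3.14157804e+00 -8.33963891e-04 -1.99205194e+00]
```

View pics/w3.png

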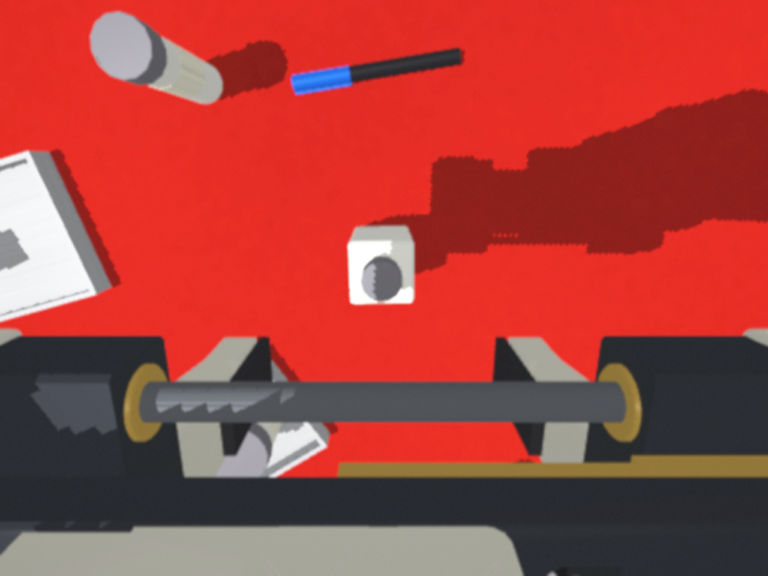

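The bottle's shoulder is square to the jaws, with corners at (349,243), (414,240), (414,303) and (349,304).

```bash
python3 -c "
from h import *
W=(np.load('pics/w3.npz')['view'],)+cam('wrist')[1:]
C=np.array([onz(W,np.array(u)/1.5,.078) for u in [(349,243),(414,240),(414,303),(349,304)]]);print(C.round(4),C.mean(0));print(onz(W,np.array([381,279])/1.5,.102))
m=C.mean(0);go(m[0],m[1],.043,-1.992)"
```

```text
[[0.3691 0.2497 0.078 ]
 [0.3272 0.2661 0.078 ]
 [0.3451 0.3081 0.078 ]
 [0.388  0.2897 0.078 ]] [0.35733286 0.27838569 0.078     ]
[0.35680712 0.27644797 0.102     ]
row [-0.05 -0.08 17.72] [ 0.    -0.001 -0.   ] q6 -1.52 t 9.15
```

```bash
python3 -m creep '[[[8.7,0,-0.05,6,0,0,0],[8.7,0,-0.05,11,0,0,0],[8.7,0,-0.05,15,0,0,0],[8.7,0,-0.05,17,0,0,0],[8.7,0,-0.05,17.7,0,0,0],[8.7,0,-0.05,17.7,0,0,0],[3.8,0,-0.05,17.7,0,0,0],[3.8,0,-0.05,17.7,0,0,0],[3.8,0,-0.05,17.7,0,0,0],[3.8,0,-0.05,17.7,0,0,0],[3.8,0,-0.05,17.7,0,0,0],[3.8,0,-0.05,17.7,0,0,0]]]' 20
```

```text
t: 10.65
eef_pos: [0.3565, 0.278, 0.0437]
ee_rot: [-3.142, 0.0, -1.991]
force: [-1.3, -0.4, 3.0]
width: 0.0459
gripper_force: 19.9
```

```bash
python3 -m creep '[[[3.8,0,0,-2,0,0,0],[3.8,0,0,-6,0,0,0],[3.8,0,0,-12,0,0,0],[3.8,0,0,-17,0,0,0],[3.8,0,0,-19,0,0,0],[3.8,0,0,-19,0,0,0]]]'; python3 -c "
from h import *
go(.5277,-.3414,.235,-.2-np.pi)"
```

```text
t: 11.4
eef_pos: [0.3567, 0.2785, 0.2348]
ee_rot: [-3.141, 0.003, -1.991]
force: [0.8, -0.1, -1.2]
width: 0.046
gripper_force: 19.9
row [ 49.64 -40.89  -0.18] [0.002 0.003 1.351] q6 -1.52 t 11.4
```

```bash
python3 -m creep '[[[3.8,2,-1.6,0,0,0,0.05],[3.8,5.5,-4.5,0,0,0,0.15],[3.8,10,-8.2,0,0,0,0.27],[3.8,14.5,-11.9,0,0,0,0.39],[3.8,19,-15.6,0,0,0,0.52],[3.8,23.5,-19.4,0,0,0,0.64],[3.8,28,-23.1,0,0,0,0.76],[3.8,32.5,-26.8,0,0,0,0.88],[3.8,37,-30.5,0,0,0,1.01],[3.8,41.5,-34.2,0,0,0,1.13],[3.8,45,-37.1,0,0,0,1.22],[3.8,47.5,-39.1,0,0,0,1.29],[3.8,49,-40.4,0,0,0,1.33],[3.8,49.6,-40.9,0,0,0,1.351],[3.8,49.6,-40.9,4,0,0,1.351],[3.8,49.6,-40.9,7,0,0,1.351],[3.8,49.6,-40.9,7,0,0,1.351],[3.8,49.6,-40.9,7,0,0,1.351]]]'; python3 look.py w4;python3 -c "
from h import *
go(.5277,-.3414,.048,-.2-np.pi)"
```

```text
t: 13.65
eef_pos: [0.5284, -0.3415, 0.165]
ee_rot: [-3.141, 0.001, 2.943]
force: [0.2, 0.0, -1.2]
width: 0.0457
gripper_force: 19.9
[ 0.52866643 -0.34167688  0.16537898] [-3.14096658e+00  2.41555993e-03  2.94242173e+00]
row [ 0.13  0.02 11.74] [-0.001  0.002  0.001] q6 -1.51 t 13.7
```

View pics/w4.png

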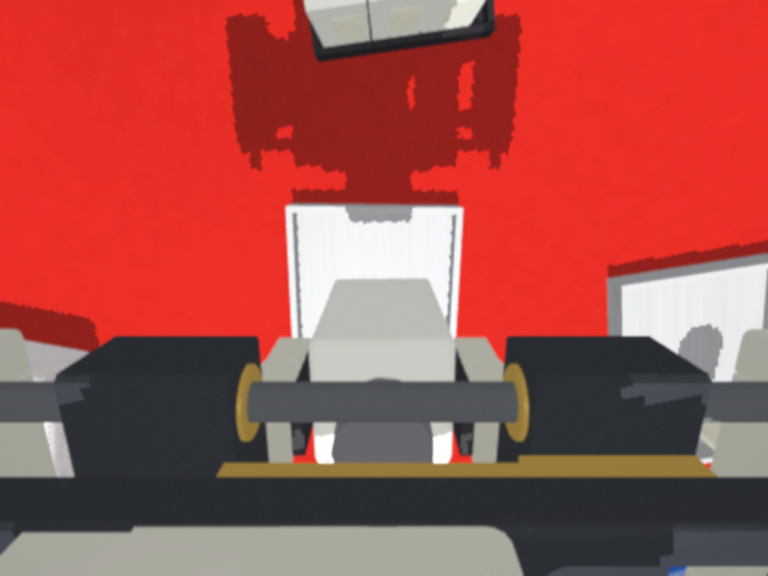

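The bottle is over the free half. The near rim spans (287–462, 207), so the tray centre sits about 4 mm to image left. I'll correct for that and lower.

```bash
python3 -m creep '[[[3.8,0,-0.2,3,0,0,0],[3.8,0,-0.4,7,0,0,0],[3.8,0,-0.4,10,0,0,0],[3.8,0,-0.4,11.2,0,0,0],[3.8,0,-0.4,11.5,0,0,0],[3.8,0,-0.4,11.65,0,0,0],[3.8,0,-0.4,11.75,0,0,0],[3.8,0,-0.4,11.8,0,0,0],[3.8,0,-0.4,11.8,0,0,0]]]'
```

```text
t: 14.82
eef_pos: [0.5279, -0.346, 0.0478]
ee_rot: [-3.141, 0.003, 2.942]
force: [-2.6, 1.1, 8.1]
width: 0.0462
gripper_force: 19.9
```

Contact confirmed at 8 N. I'll release, rise, then head to the tube.

```bash
python3 -m creep '[[[5,0,0,0,0,0,0],[7.5,0,0,0,0,0,0],[8.7,0,0,0,0,0,0],[8.7,0,0,0,0,0,0],[8.7,0,0,-3,0,0,0],[8.7,0,0,-9,0,0,0],[8.7,0,0,-15,0,0,0],[8.7,0,0,-19,0,0,0],[8.7,0,0,-19,0,0,0]]]'; python3 -c "
from h import *
go(.4291,.0968,.237,-np.pi)"
```

```text
t: 15.95
eef_pos: [0.5285, -0.3465, 0.2399]
ee_rot: [-3.14, 0.007, 2.942]
force: [0.6, -0.2, -0.6]
width: 0.0869
gripper_force: 0.0
row [18.55 41.47  0.1 ] [-0.002  0.007 -0.2  ] q6 -1.5 t 15.95
```

```bash
python3 -m creep '[[[8.7,1.5,3.5,0,0,0,0],[8.7,4,9,0,0,0,-0.04],[8.7,6.5,14.5,0,0,0,-0.08],[8.7,9,20.1,0,0,0,-0.12],[8.7,11.5,25.7,0,0,0,-0.15],[8.7,14,31.3,0,0,0,-0.18],[8.7,16.2,36.2,0,0,0,-0.2],[8.7,17.8,39.8,0,0,0,-0.2],[8.7,18.55,41.45,0,0,0,-0.2],[8.7,18.55,41.45,0,0,0,-0.2],[8.7,18.55,41.45,0,0,0,-0.2]]]'; python3 look.py w5; python3 -c "
from h import *
go(.4291,.0968,.058,-np.pi)"
```

```text
t: 17.32
eef_pos: [0.4273, 0.097, 0.2351]
ee_rot: [-3.141, -0.001, 3.141]
force: [0.7, -1.5, -0.5]
width: 0.0867
gripper_force: 0.0
[0.42744535 0.09679815 0.23519799] [-3.14110234e+00 -5.91133961e-04  3.14084143e+00]
row [-1.800e-01  1.000e-02  1.772e+01] [-0.    -0.001 -0.001] q6 -2.25 t 17.375
```

View pics/w5.png

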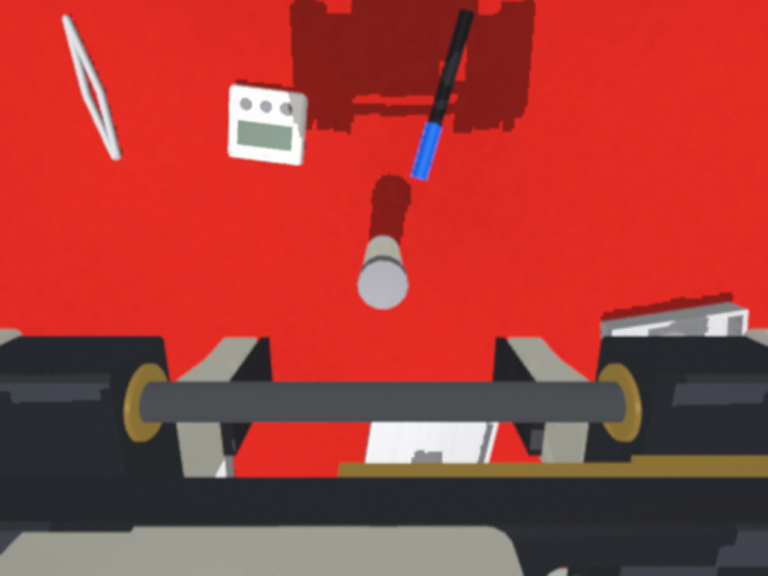

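The tube cap top is at (383,283), central between the fingers. Descending to grip.

```bash
python3 -c "
from h import *
W=(np.load('pics/w5.npz')['view'],)+cam('wrist')[1:]
print(onz(W,np.array([383,283])/1.5,.114))"
python3 -m creep '[[[8.7,-0.15,0,5,0,0,0],[8.7,-0.15,0,10,0,0,0],[8.7,-0.15,0,14,0,0,0],[8.7,-0.15,0,16.7,0,0,0],[8.7,-0.15,0,17.7,0,0,0],[8.7,-0.15,0,17.7,0,0,0],[2,-0.15,0,17.7,0,0,0],[2,-0.15,0,17.7,0,0,0],[2,-0.15,0,17.7,0,0,0],[2,-0.15,0,17.7,0,0,0],[2,-0.15,0,17.7,0,0,0],[2,-0.15,0,17.7,0,0,0],[2,-0.15,0,17.7,0,0,0]]]' 12
```

```text
[0.42973854 0.09735959 0.114     ]
t: 19.0
eef_pos: [0.429, 0.0975, 0.0586]
ee_rot: [-3.142, -0.0, 3.141]
force: [-0.1, -0.5, 0.1]
width: 0.0334
gripper_force: 12.0
```

Width 33 mm means the pad tops are touching the cap. I'll regrip squarely on the cap.

```bash
python3 -m creep '[[[5,0,0,0,0,0,0],[5,0,0,0,0,0,0],[5,0,0,-1.5,0,0,0],[5,0,0,-2.7,0,0,0],[5,0,0,-2.7,0,0,0],[2.5,0,0,-2.7,0,0,0],[2.5,0,0,-2.7,0,0,0],[2.5,0,0,-2.7,0,0,0],[2.5,0,0,-2.7,0,0,0],[2.5,0,0,-2.7,0,0,0]]]' 15
```

```text
t: 20.25
eef_pos: [0.4289, 0.0974, 0.0854]
ee_rot: [-3.141, -0.0, 3.141]
force: [0.8, -0.1, 0.4]
width: 0.0337
gripper_force: 15.0
```

```bash
python3 -m creep '[[[2.5,0,0,-2,0,0,0],[2.5,0,0,-6,0,0,0],[2.5,0,0,-11,0,0,0],[2.5,0,0,-14,0,0,0],[2.5,-1.5,-1.7,-14,0,0,0],[2.5,-5,-5.6,-14,0,0,0.02],[2.5,-8.5,-9.5,-14,0,0,0.04],[2.5,-12,-13.4,-14,0,0,0.04],[2.5,-15.5,-17.4,-14,0,0,0.04],[2.5,-18,-20.2,-14,0,0,0.04],[2.5,-18.9,-21.2,-14,0,0,0.04],[2.5,-18.9,-21.2,-12,0,0,0.04],[2.5,-18.9,-21.2,-10,0,0,0.04],[2.5,-18.9,-21.2,-10,0,0,0.04],[2.5,-18.9,-21.2,-10,0,0,0.04]]]'; python3 look.py w6;python3 -c "
from h import *
go(.6182,-.115,.0895,-.04-np.pi)"
```

```text
t: 22.12
eef_pos: [0.6183, -0.1143, 0.1865]
ee_rot: [-3.141, 0.001, 3.102]
force: [0.8, -0.7, -0.7]
width: 0.0336
gripper_force: 15.0
[ 0.61845471 -0.11431343  0.18675947] [-3.14154165e+00  1.54476005e-03  3.10197795e+00]
row [ 0.04 -0.07  9.73] [-0.     0.002  0.   ] q6 -1.74 t 22.175
```

View pics/w6.png

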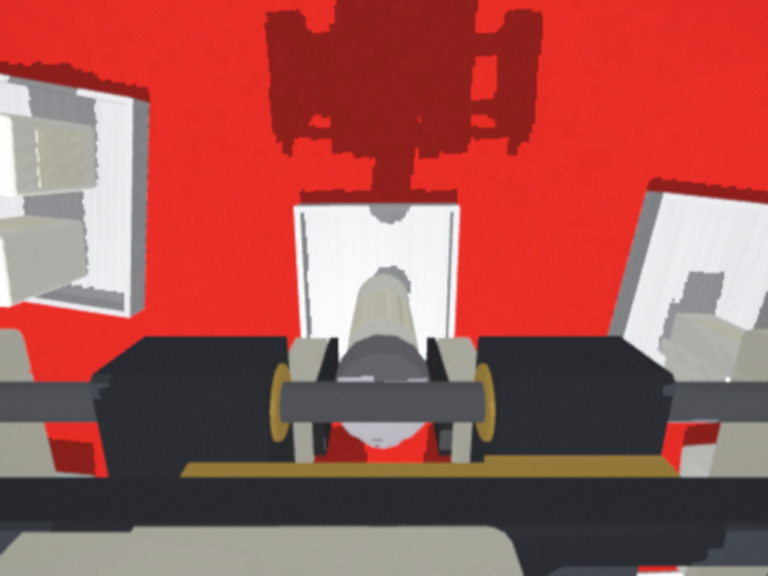

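The tube hangs upright over the free half (near rim 294–459, row 206), and both bottles stand in the left tray. Lowering.

```bash
python3 -m creep '[[[2.5,0,-0.2,3,0,0,0],[2.5,0,-0.25,6.5,0,0,0],[2.5,0,-0.25,8.7,0,0,0],[2.5,0,-0.25,9.3,0,0,0],[2.5,0,-0.25,9.55,0,0,0],[2.5,0,-0.25,9.7,0,0,0],[2.5,0,-0.25,9.78,0,0,0],[2.5,0,-0.25,9.84,0,0,0],[2.5,0,-0.25,9.84,0,0,0]]]'
```

```text
t: 23.3
eef_pos: [0.6192, -0.1171, 0.0891]
ee_rot: [-3.141, 0.003, 3.102]
force: [-1.7, 0.8, 6.9]
width: 0.0339
gripper_force: 15.0
```

```bash
python3 -m creep '[[[3.6,0,0,0,0,0,0],[5,0,0,0,0,0,0],[7,0,0,0,0,0,0],[7,0,0,0,0,0,0],[7,0,0,-3,0,0,0],[7,0,0,-9,0,0,0],[8.7,0,0,-14,0,0,0],[8.7,0,0,-16,0,0,0],[8.7,0,0,-16,0,0,0]]]'; python3 -c "
from h import *
go(.3542,-.2948,.25,-.067-np.pi/2)"
```

```text
t: 24.42
eef_pos: [0.6187, -0.117, 0.2492]
ee_rot: [3.141, 0.004, 3.101]
force: [0.2, 0.3, -1.6]
width: 0.0864
gripper_force: 0.0
row [ 25.72 -18.82  -0.18] [-0.003  0.003 -1.544] q6 -1.73 t 24.425
```

```bash
python3 -m creep '[[[8.7,1.5,-1.1,0,0,0,-0.12],[8.7,4.5,-3.3,0,0,0,-0.3],[8.7,7.5,-5.5,0,0,0,-0.48],[8.7,10.5,-7.7,0,0,0,-0.66],[8.7,13.5,-9.9,0,0,0,-0.84],[8.7,17,-12.4,0,0,0,-1.02],[8.7,20.5,-15,0,0,0,-1.2],[8.7,23.5,-17.2,0,0,0,-1.38],[8.7,25.2,-18.4,0,0,0,-1.5],[8.7,25.7,-18.8,0,0,0,-1.544],[8.7,25.7,-18.8,0,0,0,-1.544],[8.7,25.7,-18.8,0,0,0,-1.544],[8.7,25.7,-18.8,0,0,0,-1.544]]]'; python3 look.py w7
```

```text
t: 26.05
eef_pos: [0.3538, -0.2943, 0.2468]
ee_rot: [3.141, 0.0, -1.638]
force: [0.7, 0.2, -0.2]
width: 0.0871
gripper_force: 0.0
[ 0.35375724 -0.29433784  0.24688255] [ 3.14110948e+00  1.54608625e-04 -1.63776202e+00]
```

View pics/w7.png

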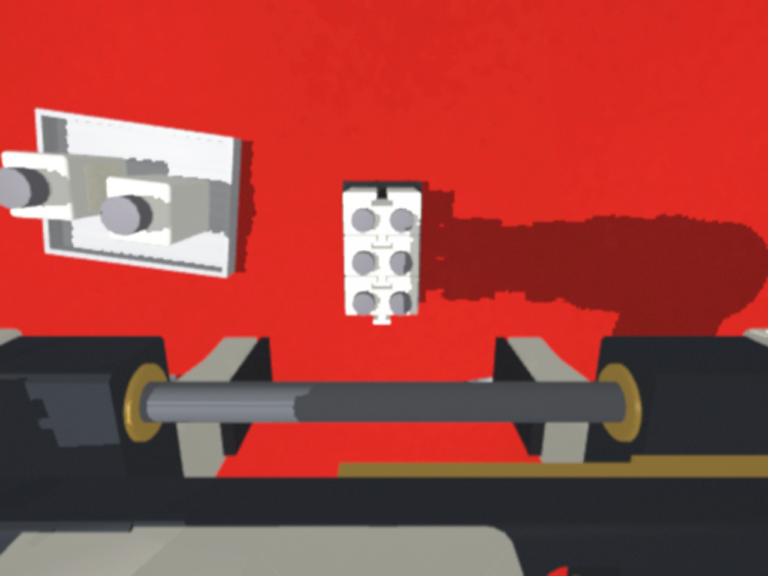

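The middle caps are at (362,262) and (401,262), square to the jaws.

```bash
python3 -c "
from h import *
W=(np.load('pics/w7.npz')['view'],)+cam('wrist')[1:]
C=np.array([onz(W,np.array(u)/1.5,.089) for u in [(363,219),(402,219),(362,262),(401,262),(364,303),(401,302)]]);print(C.round(4),C.mean(0),C[2:4].mean(0))
d=C[1::2].sum(0)-C[::2].sum(0);print(np.arctan2(-d[1],-d[0]),np.arctan2(d[1],d[0]))
m=(C.mean(0)+C[2:4].mean(0))/2;go(m[0],m[1],.036,-1.638)"
```

```text
[[ 0.3652 -0.3309  0.089 ]
 [ 0.3373 -0.3291  0.089 ]
 [ 0.3684 -0.2996  0.089 ]
 [ 0.3398 -0.2977  0.089 ]
 [ 0.3694 -0.2679  0.089 ]
 [ 0.3415 -0.2668  0.089 ]] [ 0.35360983 -0.29866191  0.089     ] [ 0.35410226 -0.29862565  0.089     ]
-0.057732064131612956 3.08386058945818
row [ 0.43 -0.05 21.09] [0. 0. 0.] q6 0.2 t 26.1
```

```bash
python3 -c "
from h import *
k=cam('wrist')[1:]
W1=(np.load('pics/w1.npz')['view'],)+k;W7=(np.load('pics/w7.npz')['view'],)+k;S=cam('scene')
n=lambda *u:np.array(u)/1.5
a=lambda u,v:np.array([160+u/3,100+v/3])
for p,q,s in [((77,142),(401,262),(90,37)),((82,183),(362,262),(72,52))]:
    print(*tri([(W1,n(*p)),(W7,n(*q))]),*tri([(W1,n(*p)),(W7,n(*q)),(S,a(*s))]))
W5=(np.load('pics/w5.npz')['view'],)+k; print('tube',*tri([(W1,n(640,275)),(W5,n(383,283))]))
W3=(np.load('pics/w3.npz')['view'],)+k;print('w3 tube',onz(W3,n(121,47),.114))
"
```

```text
[ 0.33993423 -0.29655029  0.08399216] 0.2690569147084716 [ 0.33982867 -0.29632532  0.08441285] 0.7579954443639281
[ 0.3684427  -0.29846172  0.08383992] 0.2506278417467058 [ 0.36829887 -0.29824088  0.08443277] 0.6632361689509736
tube [0.42991249 0.09735524 0.11187396] 0.40724569143489475
w3 tube [0.43083936 0.09760967 0.114     ]
```

```bash
python3 -m creep '[[[8.7,0.27,-0.03,6,0,0,0],[8.7,0.27,-0.03,12,0,0,0],[8.7,0.27,-0.03,16,0,0,0],[8.7,0.27,-0.03,19,0,0,0],[8.7,0.27,-0.03,20.6,0,0,0],[8.7,0.27,-0.03,21,0,0,0],[8.7,0.27,-0.03,21,0,0,0],[4.8,0.27,-0.03,21,0,0,0],[4.8,0.27,-0.03,21,0,0,0],[4.8,0.27,-0.03,21,0,0,0],[4.8,0.27,-0.03,21,0,0,0],[4.8,0.27,-0.03,21,0,0,0]]]' 25
```

```text
t: 27.6
eef_pos: [0.3538, -0.2974, 0.0374]
ee_rot: [-3.141, -0.0, -1.638]
force: [-0.1, 0.5, 3.8]
width: 0.0556
gripper_force: 25.0
```

```bash
python3 -m creep '[[[4.8,0,0,-0.4,0,0,0],[4.8,0,0,-1,0,0,0],[4.8,0,0,-1.8,0,0,0],[4.8,0,0,-2.6,0,0,0],[4.8,0,0,-3,0,0,0],[4.8,0,0,-3,0,0,0]]]'
```

```text
t: 28.35
eef_pos: [0.3539, -0.2973, 0.0676]
ee_rot: [-3.141, -0.0, -1.638]
force: [-0.2, 0.0, -1.5]
width: 0.0557
gripper_force: 25.0
```

```bash
python3 -m creep '[[[4.8,0,0,-0.6,0,0,0],[4.8,0,0,-1.6,0,0,0],[4.8,0,0,-2.6,0,0,0],[4.8,0,0,-3.6,0,0,0],[4.8,0,0,-4.6,0,0,0],[4.8,0,0,-5.6,0,0,0],[4.8,0,0,-6.6,0,0,0],[4.8,0,0,-8,0,0,0],[4.8,0,0,-11,0,0,0],[4.8,0,0,-15,0,0,0],[4.8,0,0,-17,0,0,0],[4.8,0,0,-17,0,0,0]]]'; python3 look.py w8; python3 -c "
from h import *
cv2.imwrite('pics/s8.png',cv2.resize(grab_frame('side')[60:210,220:420],None,fx=4,fy=4,interpolation=cv2.INTER_CUBIC))
go(.6257,.1453,.235,-.1535)"
```

```text
t: 29.85
eef_pos: [0.3545, -0.2976, 0.2392]
ee_rot: [-3.138, -0.001, -1.638]
force: [0.1, -0.2, -2.2]
width: 0.0558
gripper_force: 25.0
[ 0.35375742 -0.29721758  0.23772172] [-3.14017190e+00 -2.40968258e-05 -1.63789354e+00]
row [-45.96 -24.21   0.2 ] [-0.000e+00  1.000e-03 -1.485e+00] q6 0.2 t 29.95
```

View pics/w8.png

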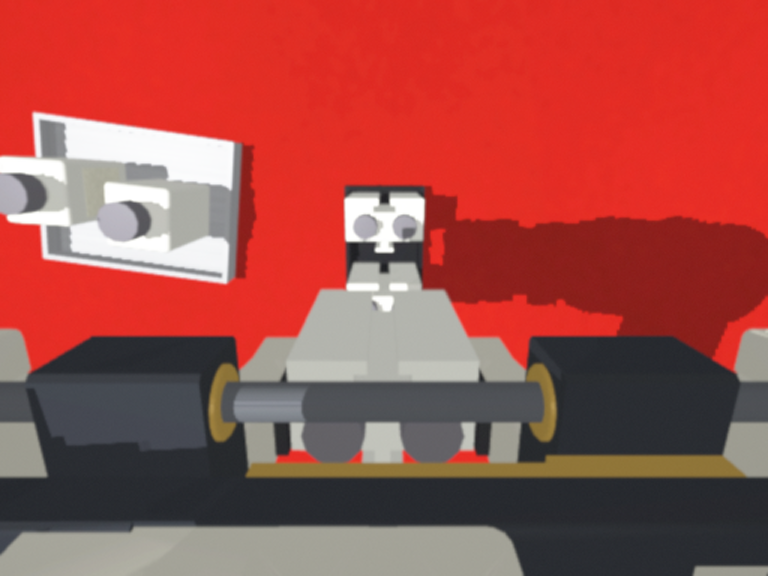

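The middle cassette is out cleanly and the other two are still standing in the carrier (one visible at (385,220), the other at (384,280)). Carrying it to its tray.

```bash
python3 -m creep '[[[4.8,-1.8,-1,0,0,0,-0.05],[4.8,-5.5,-2.9,0,0,0,-0.17],[4.8,-10,-5.3,0,0,0,-0.32],[4.8,-14.6,-7.7,0,0,0,-0.47],[4.8,-19.2,-10.1,0,0,0,-0.62],[4.8,-23.8,-12.5,0,0,0,-0.77],[4.8,-28.4,-15,0,0,0,-0.92],[4.8,-33,-17.4,0,0,0,-1.07],[4.8,-37.6,-19.8,0,0,0,-1.22],[4.8,-41.5,-21.9,0,0,0,-1.35],[4.8,-44.2,-23.3,0,0,0,-1.44],[4.8,-45.6,-24,0,0,0,-1.48],[4.8,-45.95,-24.2,0,0,0,-1.485],[4.8,-45.95,-24.2,4,0,0,-1.485],[4.8,-45.95,-24.2,8,0,0,-1.485],[4.8,-45.95,-24.2,8,0,0,-1.485],[4.8,-45.95,-24.2,8,0,0,-1.485]]]'; python3 look.py w9; python3 -c "
from h import *
go(.6257,.1453,.041,-.1535)"
```

```text
t: 32.08
eef_pos: [0.6266, 0.1446, 0.159]
ee_rot: [-3.141, -0.002, -0.153]
force: [1.0, 1.1, 0.0]
width: 0.0559
gripper_force: 25.0
[0.62695792 0.14492055 0.15946699] [-3.14028445e+00 -2.72164589e-03 -1.53238844e-01]
row [-0.16 -0.   11.85] [-0.001 -0.003  0.   ] q6 0.89 t 32.125
```

View pics/w9.png

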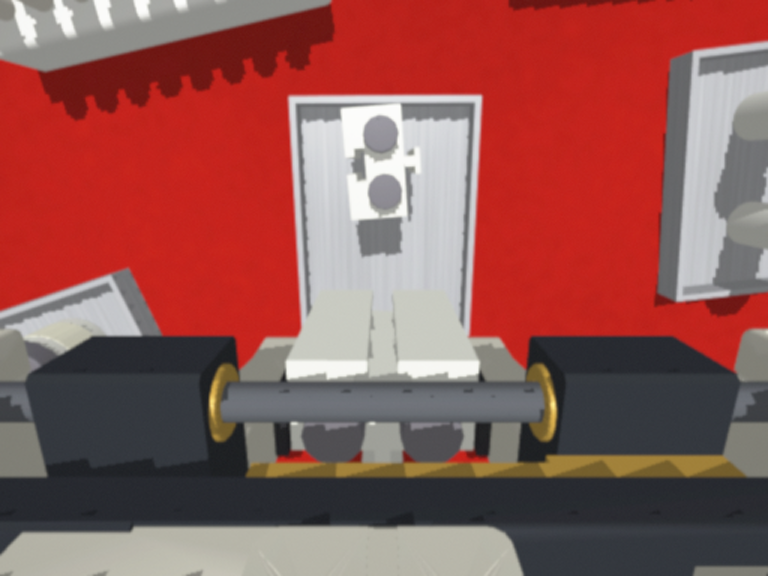

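The fellow cassette stands with its caps at (380,133) and (384,190) and its length along tray x. Our cassette is centred in y with free space below it. I'll shift 5 mm nearer and lower.

```bash
python3 -m creep '[[[4.8,-0.3,0,3,0,0,0],[4.8,-0.6,0,7,0,0,0],[4.8,-0.6,0,10,0,0,0],[4.8,-0.6,0,11.2,0,0,0],[4.8,-0.6,0,11.5,0,0,0],[4.8,-0.6,0,11.7,0,0,0],[4.8,-0.6,0,11.8,0,0,0],[4.8,-0.6,0,11.85,0,0,0],[4.8,-0.6,0,11.85,0,0,0]]]'
```

```text
t: 33.25
eef_pos: [0.6201, 0.146, 0.039]
ee_rot: [-3.141, -0.0, -0.153]
force: [0.2, -0.7, -1.3]
width: 0.0556
gripper_force: 25.0
```

```bash
python3 -m creep '[[[4.8,0,0,0.08,0,0,0],[4.8,0,0,0.14,0,0,0],[4.8,0,0,0.2,0,0,0],[4.8,0,0,0.2,0,0,0],[4.8,0,0,0.2,0,0,0]]]'
```

```text
t: 33.88
eef_pos: [0.62, 0.1459, 0.0375]
ee_rot: [-3.142, -0.0, -0.152]
force: [-2.6, 0.4, 5.3]
width: 0.0559
gripper_force: 25.0
```

Contact confirmed. Release, rise, and check.

```bash
python3 -m creep '[[[5.9,0,0,0,0,0,0],[7.5,0,0,0,0,0,0],[8.5,0,0,0,0,0,0],[8.5,0,0,0,0,0,0],[8.5,0,0,-3,0,0,0],[8.5,0,0,-9,0,0,0],[8.5,0,0,-15,0,0,0],[8.5,0,0,-20,0,0,0],[8.5,-8,0,-20,0,0,0],[8.5,-8,0,-20,0,0,0],[8.5,-8,0,-20,0,0,0]]]'; python3 -c "
from h import *
a=grab_frame('scene')[90:330,80:440];b=grab_frame('side')[100:330,140:350]
a=cv2.resize(a,(480,320));b=cv2.resize(b,(292,320));cv2.imwrite('pics/end.png',np.hstack([a,b]))"
```

```text
t: 35.25
eef_pos: [0.5401, 0.1583, 0.2373]
ee_rot: [-3.141, -0.001, -0.151]
force: [-0.0, -0.0, 0.2]
width: 0.0854
gripper_force: 0.0
```

View pics/end.png

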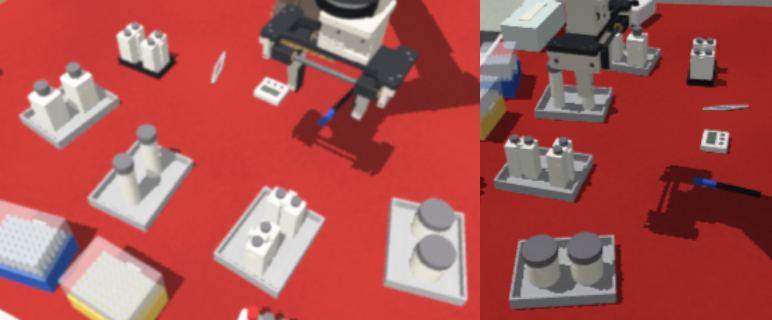

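All four stand upright in the right trays: bottles (60,95), tubes (140,165), cassettes (275,230) and jars (433,235). The two outer cassettes still stand in the carrier (145,50), and the arm is clear.

```bash
python3 -c "
from station import *
print(job_done())"
```

```text
the job is handed in; nothing more can be done
None
```

The jar, square bottle, tall tube and middle cassette each stand upright in the tray holding one of their kind, the other two cassettes are still in the carrier, and I handed the job in at about 35 s of the 125 s allowed.

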